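# Put the bead reamer away and click the case shut

## Task

Lay the silver bead reamer flat inside the open mahogany case, swing the lid over, and press the lid's front edge down past its spring catch until it clicks and stays shut. Press gently: about 10 N takes it past the catch, stop as soon as it clicks and is home, and never push on the lid with more than 25 N. Leave the other things on the slate where they are.

Things in the scene. Friction and masses are not known exactly. Their poses are not given: they have to be found in the camera images.
- reamer_mid (a point): Middle of the silver reamer's handle, half-way up (7 mm). It lies flat: square-sided handle 70 mm long, 14 mm wide and high, then a round pointed shank 7 mm thick, 50 mm long; 120 mm in all, about 70 g, balanced near this point. x axis along the handle to the shank's tip (handle -35 to +35 mm, tip at +85 mm), z up.
- case: Mahogany case, fixed. Origin: centre of its underside. x from its front wall (catch) to its back wall (hinge), y along its width, z up. Outside 120 mm in x, 180 in y; walls 8 mm thick, inside 104 x 164 mm, inner floor 6 mm up; front and side walls 44 mm high, back 50. A brass bracket with the catch, 30 mm wide, is on the middle of the front wall, out to x = -105 mm and up to 62 mm high.
- lid_hinge (a point): Centre of the lid's hinge line, which runs along the case's y axis, at x = +60 mm, z = 52 mm in the case's frame.
- lid_press (a point): Point on the lid's upper face to press: mid-width, 105 mm from the hinge line, 23 mm in from the front edge. z axis out of the upper face. Lid: plate 128 mm long, 192 wide, 8 thick, upper face 8 mm above the hinge line when level; thin skirt 12 mm deep; a round brass strike bar 8 mm thick, 38 wide, juts from the front edge's middle (134 mm from the hinge line) and goes under the catch.
- lid (a joint): Lid angle, rad: 0 level; 1.6 to 1.8 at the start (open, leaning back; stop 1.9). It stays put near upright; pushed well over, it falls slowly by itself (damped, 1 to 2 s) until the strike bar lies on the catch's roller at about 0.01 to 0.12: not shut yet. From there the front edge must go down about 9 mm more. Shut it reads -0.06 to +0.06, as the bracket's height has it.
- catch (a joint): The catch's sprung nose, a brass roller; m pushed back from the case: 0 forward (lid open or just resting on it), 0.004 as the strike bar passes, 0.0028 to 0.0038 with the lid shut, the roller bearing on the bar from above. Pressing at lid_press, about 10 N passes it, then the force drops, and 2 mm below that the bar meets a hard ledge: force rises steeply. Over 25 N on the lid is damage.
- spoon: Pewter bead spoon, loose bystander, 105 mm long and 8 mm high, handle 9 mm wide, round bowl 34 mm across. Origin on its underside, x towards the bowl. It and the reamer lie one on each side (+y, -y) of the case, either way round.
- pot: Terracotta bead pot, loose bystander, 80 mm across its mouth, 70 mm high. Origin at the centre of its underside.
- comb: Polished horn sorting comb, loose bystander lying flat behind the case, about 60 x 130 mm, 6 mm thick. Origin on its underside.
- jar: Amber glass jar with a wooden cap, loose bystander, 60 mm across, 75 mm high. Origin at the centre of its underside.
- catch_place (a point): Nominal place of the catch's roller on the case (fixed to the case: x -78 mm, y 0, z 50 mm in its frame). Bracket, roller and ledge were screwed on by eye: they stand anywhere within 7 mm above or below nominal, together, and no reading gives their true height: it must be felt.
Things that resemble listed ones, but are neither listed nor needed, are in the scene too. Of the things like the case, leave any that is blue; of the rest the larger one is meant. Leave any black look-alike of the part that bears reamer_mid alone.

How it is judged (in metres and radians):
On the way, in this order (a step that is already met when the one before it is completed fails the run):
1. the reamer lies flat inside the case, let go (x of reamer_mid in the frame of case between -0.05 and 0.05 m and y of reamer_mid in the frame of case between -0.08 and 0.08 m and z of reamer_mid in the frame of case below 0.025 m and contact force between the fingers and reamer below 0.2 N), for 0.2 s.
2. the lid is swung over (value of joint lid below 0.3 rad), for 0.1 s.
3. the lid is pressed past the catch (value of joint lid below 0.07 rad and value of joint catch above 0.0022 m), for 0.1 s.
At the end, for the whole second after the job is handed in: The reamer lies inside the case (handle's middle within 50 mm of the case's centre in x, 80 mm in y, less than 25 mm above its underside), and the lid stays shut by itself under the catch: lid angle below 0.07 rad, the catch's nose held back at least 2.2 mm by the strike bar beneath it (all of step 3 and x of reamer_mid in the frame of case between -0.05 and 0.05 m and y of reamer_mid in the frame of case between -0.08 and 0.08 m and z of reamer_mid in the frame of case below 0.025 m); the robot touches nothing.
It fails at once if the lid is pushed with more than 25 N (contact force between any of the fingers, the arm and lid above 25 N).
It fails at once if a bystander (spoon, pot, comb or jar) is moved more than 30 mm (distance of any of spoon, pot, comb, jar from where it was at the start of the episode above 0.03 m).
It also fails if it takes over 70 s, if anything falls off the work surface, if the arm or the gripper's body presses on something with over 40 N, if the wrist force passes 120 N, or if a joint passes its speed limit or range.

## Robot

A 6-joint arm with a two-finger parallel gripper is mounted at the origin on the work surface. World frame = base frame: x ahead of the robot, y to its left, z up, the work surface at z = 0. Lengths are in mm, angles in rad, forces in N, time in s.
With the tool pointing down it reaches from about 250 to 775 mm from the base axis. Payload 4 kg.
Tool frame: the origin (TCP) lies on the mounting face of the last link; the fingertips stand 199 mm ahead of it and the grasp point (between the pads) lies 180 mm ahead of it (ctrl.grip_point_offset is the distance from the TCP to the grasp point, in mm); x points along the fingers, y is the direction in which the jaws open and shut, and the axes are right-handed (so a half turn about x gives the same grasp; the last joint's range is limited). The gripper opens to 94 mm and grips with 3 to 60 N. Pads are 16 mm wide; open, the fingers measure 119 mm over their backs; the gripper's body (75 mm by 177 mm) begins 78 mm behind the grasp point.
Start: joints at [1.121, 0.087, 1.371, -0, 1.684, -0.103], TCP at [186.942, 517.255, 404.706] pointing down, gripper open.
Joint ranges: [-3.1, 3.1], [-0.76, 2.03], [0.27, 2.55], [-1.08, 4.22], [0.17, 2.65], [-2.57, 2.57]. Speed limits (rad/s): [2.79, 2.79, 3.14, 3.14, 3.14, 3.14].

## Interface

Orientations are given as a unit quaternion [w, x, y, z].
In Python, from station import ctrl, optics gives the robot as it stands.
- The arm moves only by the tool jog_arm, never from a script. Its argument "moves" is a list of rows, each a list of 6 numbers: the shift along the world's x, y, z in units of 25 mm (1.0 is 25 mm), then the turn, a rotation vector about the world's x, y, z in units of 8 degrees (1.0 is 8 degrees). A call has 1 to 12 rows; each row shifts and turns the commanded pose from where the row before left it; what a row does not reach is not made up. A row lasts 1/10 s, in which the tool goes at most 50 mm and 8.59 degrees, less where a joint would pass 70% of its speed; a pose out of reach is approached as far as the arm can. A call is refused whole if a number of a shift passes 1 or a number of a turn 1, either way. A call with a gripper value outside its range is refused whole. "grip" is the opening in per cent of the stroke, from 0 (shut) to 100 (fully open), set as the call begins (left out, the last holds). The fingers move at their own pace and stop on an object; "grip_force" is the grip in N (left out, the last holds). Time passes only in rows, so rows that do not move let the fingers close. It gives the time, the measured TCP pose, the force and the opening at its end, in the units of the state.
- ctrl.get_state(): the state, without advancing time (a new reading comes with each control period).
- optics.camera(name): name is "scene" or "top"; returns a dict with "img" (420x560x3 uint8, blue, green, red), "vertical_fov" (degrees; the focal length in pixels is half the picture's height over the tangent of half this angle, whatever the lens; pixels are square), "cx", "cy" (the principal point, pixels), "xyz" and "attitude" of the camera in the world. Camera axes: x right, y up, looking along -z (the intrinsics and any distortion apply to the point x, -y, -z); pixel columns grow to the right and rows downward; lengths in mm; the calibration is good to about 2 mm. A picture is of the moment at which its call begins. There is no depth.
- ctrl.hand_in(): hands the job in, once; it reports no verdict.
The state is a dict: "time": time; "joint_positions": joint angles; "qvel": joint speeds; "effort": joint torques, N m; "tool_pos": TCP position; "tcp_rot": TCP orientation; "ft_force": force on the tool from outside, world axes, zero at the start; "moment": the same for the moment, N m; "opening": finger opening in mm.
Only numpy, scipy, OpenCV 4.12 (cv2) and the standard library are available. Lean on these libraries where they do the work, as an engineer would, in place of code of your own. Each camera call takes 0.05 s, during which the arm holds its last target.

## Working session

There is one attempt and no reset: what is moved stays moved. The work goes in short steps, Python scripts to look and compute and a tool call to move; the robot and the scene stay as the last step left them, time stands still between calls to the robot, and variables do not carry over. Pictures are saved under pics/ and viewed, and the job is handed in when it is done.

Besides the shell and the picture viewer there is one more tool, called as a command line: name --pt "numbers of a row" for each row, then --argument value for the rest. jog_arm: Moves the arm, as the interface text tells. Its arguments: {"type":"object","properties":{"moves":{"type":"array"},"grip":{"type":"number"},"grip_force":{"type":"number"}},"required":["moves"]}

```bash
ls; mkdir -p pics; python3 - <<'E'
from station import ctrl, optics
import cv2
print(ctrl.get_state())
for n in("scene","top"):
    c=optics.camera(n); cv2.imwrite(f"pics/{n}0.png",c["img"]); print({k:v for k,v in c.items() if k!="img"})
E
```

```text
pics
{'time': 0.0, 'joint_positions': array([ 1.12087434e+00,  8.79576200e-02,  1.37221948e+00, -3.73063257e-05,
        1.68357449e+00, -1.03106118e-01]), 'qvel': array([-0.00064027, -0.0007422 ,  0.00037664, -0.00039305,  0.00135027,
       -0.00144587]), 'effort': array([ 8.64586109e-04, -3.40193868e+01, -3.02423179e+01,  7.19382777e-02,
        3.33779049e-02, -1.70934672e-04]), 'tool_pos': array([186.91553221, 517.15501879, 403.51990874]), 'tcp_rot': array([ 0.6963055 ,  0.12126782,  0.69669705, -0.12274358]), 'ft_force': array([-0.27413745,  0.32402896,  0.47949547]), 'moment': array([-0.00066746, -0.02400944, -0.00841631]), 'opening': 93.68768042945939}
{'vertical_fov': 47.456792708115174, 'cx': 277.9234453845498, 'cy': 217.59645617051112, 'xyz': array([ 995.36305471, -618.44448601,  823.55185552]), 'attitude': array([0.86423538, 0.35232701, 0.12719195, 0.33583492])}
{'vertical_fov': 55.11049303839982, 'cx': 277.58105569295014, 'cy': 215.07534804851977, 'xyz': array([406.41084827, -32.86450547, 977.16811148]), 'attitude': array([-0.69639285, -0.04043964,  0.04950522,  0.71480828])}
```

View pics/scene0.png

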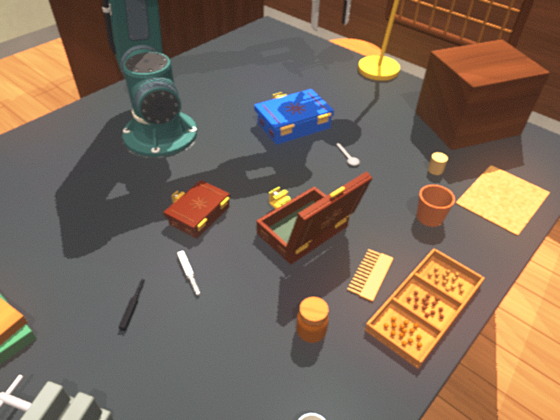

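View pics/top0.png

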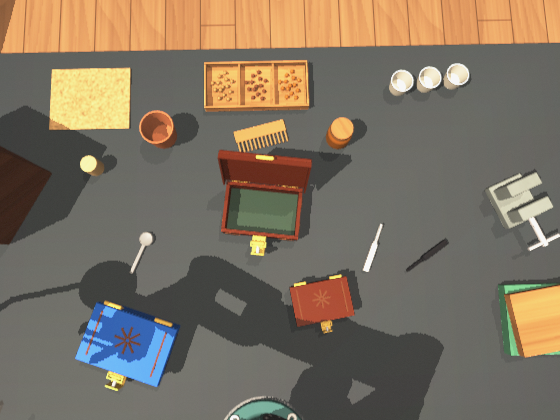

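The case is open at top px (262,205), with its bracket at (258,245). The silver reamer is at (373,248) with the black look-alike at (428,254). The spoon is at (140,250), and the comb, jar and pot are behind the case. I'll build helpers and zoom in.

```bash
cat > h.py <<'E'
import numpy as np, cv2
from scipy.spatial.transform import Rotation as R
from station import ctrl, optics
def par(c):
    f=210/np.tan(np.radians(c["vertical_fov"])/2); q=c["attitude"]
    return f,c["cx"],c["cy"],np.array(c["xyz"]),R.from_quat([q[1],q[2],q[3],q[0]]).as_matrix()
def ray(c,u,v):
    f,cx,cy,p,M=par(c); d=M@np.array([(u-cx)/f,-(v-cy)/f,-1]); return p,d/np.linalg.norm(d)
def onz(c,u,v,z):
    p,d=ray(c,u,v); return p+d*(z-p[2])/d[2]
def proj(c,P):
    f,cx,cy,p,M=par(c); q=M.T@(np.array(P,float)-p); return np.array([cx+f*q[0]/-q[2],cy-f*q[1]/-q[2]])
def tri(c1,a,c2,b):
    p,d=ray(c1,*a);q,e=ray(c2,*b)
    s=np.linalg.lstsq(np.c_[d,-e],q-p,rcond=None)[0]
    A=p+d*s[0];B=q+e*s[1]; return (A+B)/2,np.linalg.norm(A-B)
def rot():
    q=ctrl.get_state()["tcp_rot"]; return R.from_quat([q[1],q[2],q[3],q[0]])
E
python3 - <<'E'
from h import *
t=optics.camera("top");s=optics.camera("scene")
im=t["img"]; 
cv2.imwrite("pics/tc.png",cv2.resize(im[140:290,190:390],None,fx=4,fy=4,interpolation=cv2.INTER_CUBIC))
cv2.imwrite("pics/sc.png",cv2.resize(s["img"][160:310,160:360],None,fx=4,fy=4,interpolation=cv2.INTER_CUBIC))
M=rot().as_matrix();print(M.round(3)); 
st=ctrl.get_state(); print(proj(s,st["tool_pos"]),proj(s,st["tool_pos"]+180*M[:,0]),proj(t,st["tool_pos"]+180*M[:,0]), proj(t,[0,0,0]),proj(s,[0,0,0]))
for n,c,box in(("t",t,(355,215,390,280)),("s",s,(170,245,205,300))):
    x0,y0,x1,y1=box; h=cv2.cvtColor(c["img"],cv2.COLOR_BGR2HSV)[y0:y1,x0:x1]
    m=((h[...,1]<60)&(h[...,2]>120)).astype(np.uint8)
    yy,xx=np.nonzero(m); print(n,len(xx))
    pts=np.array([xx+x0+.5,yy+y0+.5]).T.astype(np.float32)
    r=cv2.minAreaRect(pts); print(r)
    print([onz(c,u,v,10)[:2].round(1) for u,v in cv2.boxPoints(r)])
    # profile along axis on the table plane z=7
    W=np.array([onz(c,u,v,9)[:2] for u,v in pts]); mu=W.mean(0); U,S,V=np.linalg.svd(W-mu); a=V[0]; b=V[1]
    sx=(W-mu)@a; sy=(W-mu)@b; print("mean",mu,"axis",a,np.degrees(np.arctan2(a[1],a[0])),sx.min(),sx.max())
    for k in np.arange(-65,66,10):
        w=sy[(sx>=k-5)&(sx<k+5)]
        if len(w): print(k,len(w),w.min().round(1),w.max().round(1))
E
```

```text
[[-0.001  0.34   0.94 ]
 [-0.001  0.94  -0.34 ]
 [-1.    -0.001 -0.   ]]
[336.07367032 -47.79056921] [329.56505393  19.66474206] [-34.80934972 400.27408739] [263.17092615 446.76257307] [160.09224256 133.21163581]
t 307
((373.2278747558594, 247.41293334960938), (7.581295967102051, 50.59276580810547), 17.744670867919922)
[array([ 392. , -244.6]), array([ 506.6, -288.2]), array([ 500.5, -305.4]), array([ 386. , -261.6])]
mean [ 437.92310816 -272.54314843] axis [-0.9254196   0.37894402] 157.73171177014072 -70.18615132291262 52.88575785388249
-65 17 -4.7 5.2
-55 17 -4.8 4.4
-45 15 -4.2 4.2
-35 15 -4.2 4.1
-25 19 -5.9 4.8
-15 30 -8.2 8.4
-5 30 -8.3 8.3
5 30 -8.5 8.2
15 31 -8.6 8.7
25 31 -8.6 8.7
35 30 -8.0 8.6
45 32 -9.7 8.5
55 9 -7.4 7.6
s 379
((188.54055786132812, 272.7432556152344), (46.5249137878418, 17.426292419433594), 80.53767395019531)
[array([ 384. , -256.1]), array([ 405.3, -225. ]), array([ 510. , -295.2]), array([ 489.7, -323.5])]
mean [ 443.17163997 -271.54480884] axis [ 0.92278576 -0.38531342] -22.663199438496687 -59.4825854684335 69.403021962517
-55 30 -9.6 27.9
-45 33 -10.1 9.4
-35 33 -9.8 9.9
-25 32 -9.2 9.3
-15 36 -9.7 9.6
-5 32 -9.1 9.8
5 36 -9.6 9.5
15 33 -8.1 9.7
25 23 -6.7 5.8
35 23 -6.1 5.2
45 22 -5.5 5.7
55 26 -6.0 6.0
65 20 -5.5 5.4
```

View pics/tc.png

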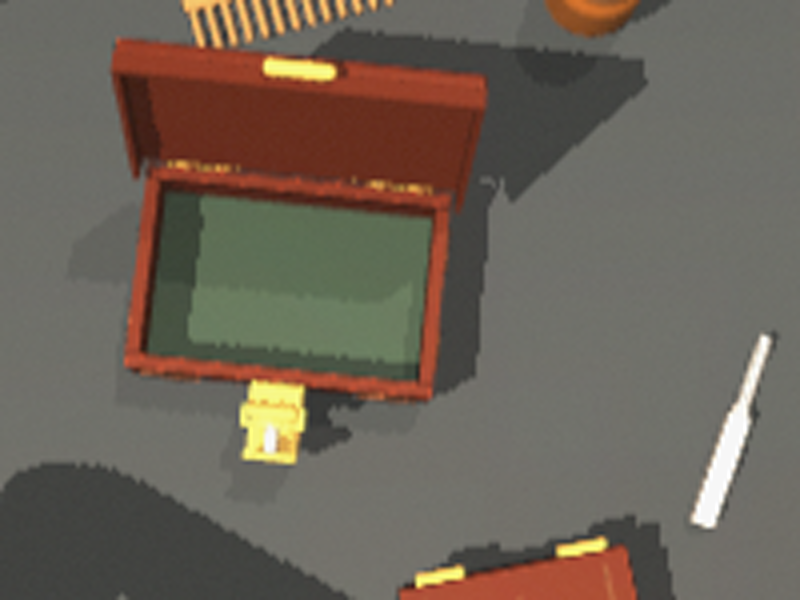

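View pics/sc.png

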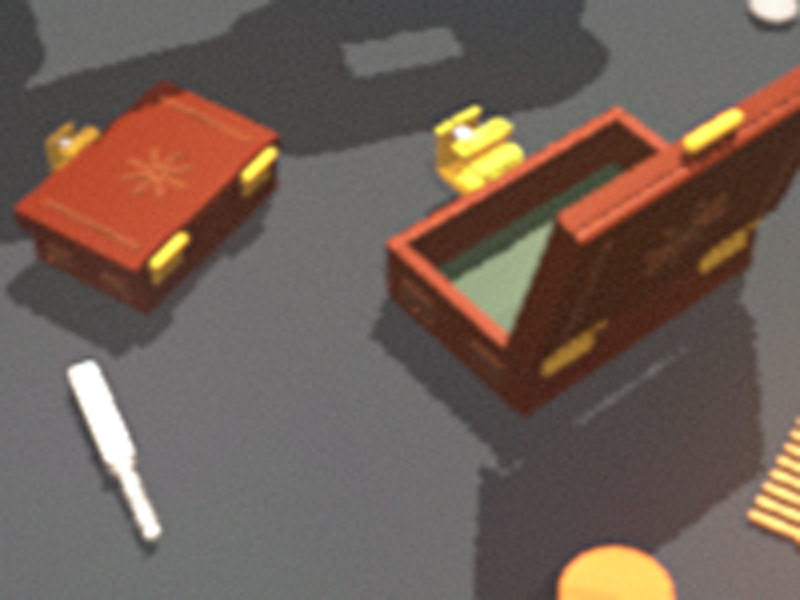

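```bash
python3 - <<'E'
from h import *
t=optics.camera("top");s=optics.camera("scene")
T=lambda a,b,z:onz(t,190+a/4,140+b/4,z)
S=lambda a,b,z:onz(s,160+a/4,160+b/4,z)
FL=T(127,368,44);FR=T(431,399,44);print("F",FL,FR,np.linalg.norm(FL-FR))
BL=T(151,172,50);BR=T(452,199,50);print("B",BL,BR,np.linalg.norm(BL-BR))
fr=S(388,246,44);fl=S(618,108,44);br=S(525,408,0);print("scene",fl,fr,np.linalg.norm(fl-fr),"br bottom",br)
d=(FL-FR)[:2];y=d/np.linalg.norm(d);x=np.array([y[1],-y[0]]);print("yaw",np.degrees(np.arctan2(x[1],x[0])))
d2=(fl-fr)[:2];y2=d2/np.linalg.norm(d2);print("yaw2",np.degrees(np.arctan2(-y2[0],y2[1])))
c=(FL+FR)[:2]/2+60*x;print("centre top",c); c2=(fl+fr)[:2]/2+60*x;print("centre sc",c2,"from back",(BL+BR)[:2]/2-60*x)
# lid front edge: strike bar ends
b1=tri(t,(190+265/4,140+68/4),s,(160+742/4,160+115/4));b2=tri(t,(190+336/4,140+71/4),s,(160+685/4,160+152/4));print("bar",b1,b2)
C=np.array([*(c+c2)/2,0])
for P in((0,0,6),(-78,0,50),(-105,0,62),(60,0,52)):
  W=C+np.array([*(P[0]*x+P[1]*y),P[2]]);print(P,W.round(1),((proj(t,W)-[190,140])*4).round(),((proj(s,W)-[160,160])*4).round())
# bystanders
for n,u,v,z in(("jarT",341,127,75),("potT",157,127,70)): print(n,onz(t,u,v,z).round())
E
```

```text
F [489.36661632  84.18868902  44.        ] [466.7753873  -91.70898669  44.        ] 177.34248207228546
B [603.62730564  68.34128035  50.        ] [ 583.20714025 -107.52478951   50.        ] 177.04761416875292
scene [496.44692901  85.81487355  44.        ] [474.45112904 -92.24290222  44.        ] 179.41122241104287 br bottom [ 5.85217001e+02 -9.98458584e+01  1.13686838e-13]
yaw -7.318656311178497
yaw2 -7.042174723754833
centre top [537.58218277 -11.40340343]
centre sc [544.96020998 -10.85726893] from back [533.90604199 -11.94849998]
bar (array([630.62316851,  -2.25796057, 180.87319833]), np.float64(6.2634071533729765)) (array([626.7782736 , -39.76975604, 179.57884139]), np.float64(1.7430656613356674))
(0, 0, 6) [541.3 -11.1   6. ] [291. 284.] [568. 274.]
(-78, 0, 50) [463.9  -1.2  50. ] [275. 407.] [482. 148.]
(-105, 0, 62) [437.1   2.2  62. ] [269. 454.] [453. 109.]
(60, 0, 52) [600.8 -18.8  52. ] [300. 172.] [647. 279.]
jarT [ 725. -199.   75.]
potT [736. 229.  70.]
```

jog_arm --pt "0.3 -1 0 0 0 0" --pt "0.3 -1 0 0 0 0" --pt "0.3 -1 0 0 0 0" --pt "0.3 -1 0 0 0 0" --pt "0.3 -1 0 0 0 0" --pt "0.3 -1 0 0 0 0" --pt "0.3 -1 0 0 0 0" --pt "0.3 -1 0 0 0 0" --pt "0.3 -1 0 0 0 0" --pt "0.3 -1 0 0 0 0" --pt "0.3 -1 0 0 0 0" --pt "0.3 -1 0 0 0 0" --grip 50 --grip_force 20

```text
time: 1.5
tool_pos: [276.9, 216.2, 404.8]
tcp_rot: [0.697, 0.122, 0.696, -0.122]
ft_force: [0.4, 0.1, 0.3]
opening: 47.2
```

jog_arm --pt "0.3 -1 0 0 0 0" --pt "0.3 -1 0 0 0 0" --pt "0.3 -1 0 0 0 0" --pt "0.3 -1 0 0 0 0" --pt "0.3 -1 0 0 0 0" --pt "0.3 -1 0 0 0 0" --pt "0.3 -1 0 0 0 0" --pt "0.3 -1 0 0 0 0" --pt "0.3 -1 0 0 0 0" --pt "0.3 -1 0 0 0 0" --pt "0.3 -1 0 0 0 0" --pt "0.3 -1 0 0 0 -0.3"

```text
time: 2.7
tool_pos: [367.0, -83.8, 404.8]
tcp_rot: [0.694, 0.137, 0.693, -0.137]
ft_force: [0.3, -0.8, 0.5]
opening: 47.1
```

jog_arm --pt "0.3 -1 0 0 0 0" --pt "0.3 -1 0 0 0 0" --pt "0.3 -1 0 0 0 0" --pt "0.3 -1 0 0 0 0" --pt "0.3 -1 0 0 0 0" --pt "0.3 -1 0 0 0 0" --pt "0.3 -1 0 0 0 0" --pt "0 0 0 0 0 0" --pt "0 0 0 0 0 0"

```text
time: 3.6
tool_pos: [419.4, -257.8, 404.3]
tcp_rot: [0.693, 0.137, 0.694, -0.136]
ft_force: [0.8, -0.5, -0.5]
opening: 47.1
```

jog_arm --pt "0.2 -0.3 -1 0 0 0" --pt "0 0 -1 0 0 0" --pt "0 0 -1 0 0 0" --pt "0 0 -1 0 0 0" --pt "0 0 -1 0 0 0" --pt "0 0 -1 0 0 0" --pt "0 0 0 0 0 0"

```text
time: 4.3
tool_pos: [423.1, -263.1, 251.2]
tcp_rot: [0.691, 0.138, 0.696, -0.135]
ft_force: [0.6, 0.9, 0.7]
opening: 46.8
```

```bash
python3 - <<'E'
from h import *
t=optics.camera("top");s=optics.camera("scene")
cv2.imwrite("pics/t1.png",cv2.resize(t["img"][180:330,290:490],None,fx=2,fy=2))
cv2.imwrite("pics/s1.png",cv2.resize(s["img"][160:330,120:320],None,fx=4,fy=4))
E
```

```text
(no output)
```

View pics/s1.png

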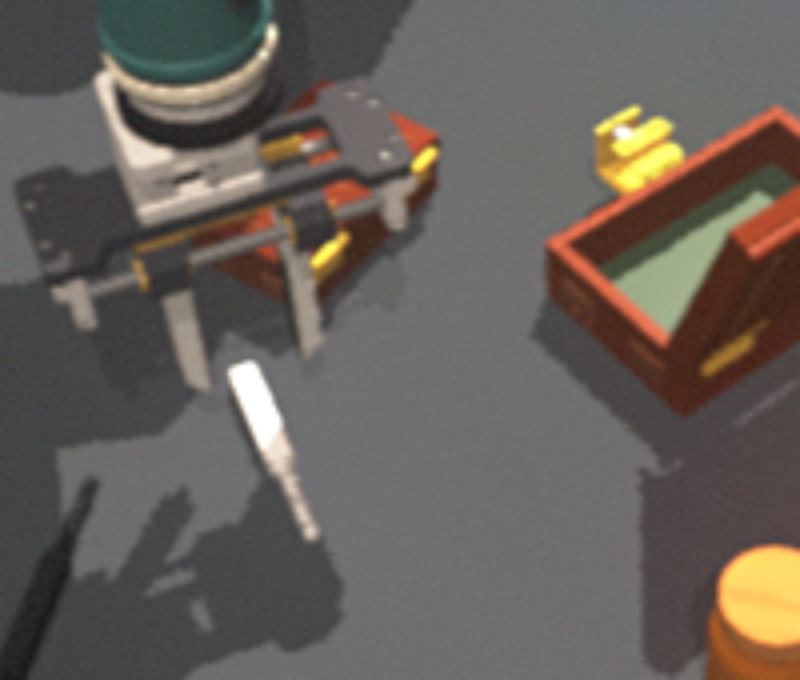

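jog_arm --pt "0 -0.1 -0.8 0 0 0" --pt "0 0 -0.8 0 0 0" --pt "0 0 0 0 0 0" --pt "0 0 0 0 0 0"

```text
time: 4.8
tool_pos: [424.9, -267.9, 216.4]
tcp_rot: [0.695, 0.136, 0.693, -0.137]
ft_force: [-0.0, 0.2, -0.2]
opening: 47.1
```

jog_arm --pt "0 0 -0.5 0 0 0" --pt "0 0 0 0 0 0" --pt "0 0 0 0 0 0"

```text
time: 5.1
tool_pos: [424.5, -267.7, 202.3]
tcp_rot: [0.694, 0.137, 0.694, -0.136]
ft_force: [0.9, -0.3, -0.2]
opening: 47.1
```

jog_arm --pt "0 0 0 0 0 0" --pt "0 0 0 0 0 0" --pt "0 0 0 0 0 0" --pt "0 0 0 0 0 0" --pt "0 0 0 0 0 0" --pt "0 0 0 0 0 0" --grip 0 --grip_force 25

```text
time: 5.7
tool_pos: [424.5, -267.7, 202.3]
tcp_rot: [0.694, 0.137, 0.694, -0.136]
ft_force: [-0.2, 0.3, 0.8]
opening: 13.6
```

jog_arm --pt "0 0 0.5 0 0 0" --pt "0 0 1 0 0 0" --pt "0 0 1 0 0 0" --pt "0 0 1 0 0 0" --pt "0 0 1 0 0 0" --pt "0 0 0.6 0 0 0" --pt "0 0 0 0 0 0"

```text
time: 6.4
tool_pos: [424.9, -268.2, 333.4]
tcp_rot: [0.696, 0.135, 0.692, -0.138]
ft_force: [0.1, -0.2, -0.8]
opening: 14.0
```

jog_arm --pt "0.3 0.9 0 0 0 -0.8" --pt "0.3 0.9 0 0 0 -0.8" --pt "0.3 0.9 0 0 0 -0.8" --pt "0.3 0.9 0 0 0 -0.8" --pt "0.3 0.9 0 0 0 -0.8" --pt "0.3 0.9 0 0 0 -0.8" --pt "0.3 0.9 0 0 0 -0.8" --pt "0.3 0.9 0 0 0 -0.8" --pt "0.3 0.9 0 0 0 -0.8" --pt "0.3 0.9 0 0 0 -0.8" --pt "0.3 0.9 0 0 0 -0.8" --pt "0.3 0.9 0 0 0 -0.5"

```text
time: 7.6
tool_pos: [514.3, 3.2, 328.6]
tcp_rot: [-0.469, -0.529, -0.47, 0.53]
ft_force: [0.7, 0.8, -1.7]
opening: 13.5
```

jog_arm --pt "0.3 0.6 0 0 0 0" --pt "0 0 0 0 0 0" --pt "0 0 0 0 0 0"

```text
time: 7.9
tool_pos: [521.6, 17.1, 328.8]
tcp_rot: [-0.47, -0.527, -0.471, 0.529]
ft_force: [0.9, 0.1, -0.7]
opening: 13.2
```

```bash
python3 - <<'E'
from h import *
print(rot().as_matrix().round(3),ctrl.get_state()["tool_pos"],ctrl.get_state()["opening"])
t=optics.camera("top");s=optics.camera("scene")
cv2.imwrite("pics/t2.png",cv2.resize(t["img"][120:270,180:380],None,fx=3,fy=3))
cv2.imwrite("pics/s2.png",cv2.resize(s["img"][100:290,180:380],None,fx=3,fy=3))
E
```

```text
[[-0.002  0.993 -0.115]
 [-0.001 -0.115 -0.993]
 [-1.    -0.002  0.001]] [521.6423923   17.14705941 328.80650007] 13.237493429490907
```

View pics/s2.png

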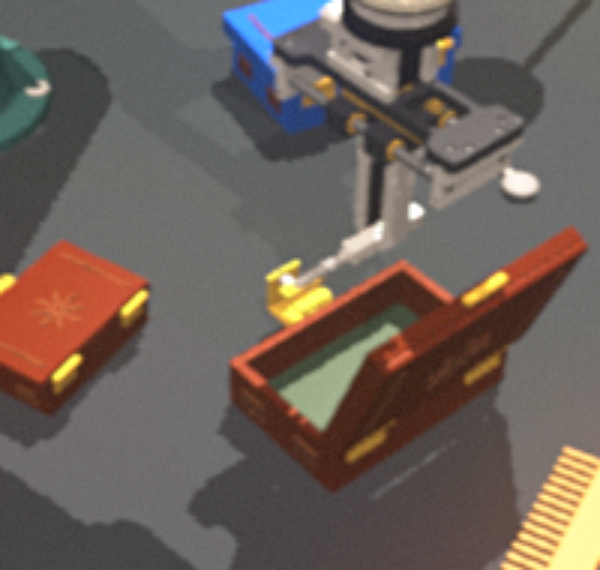

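View pics/t2.png

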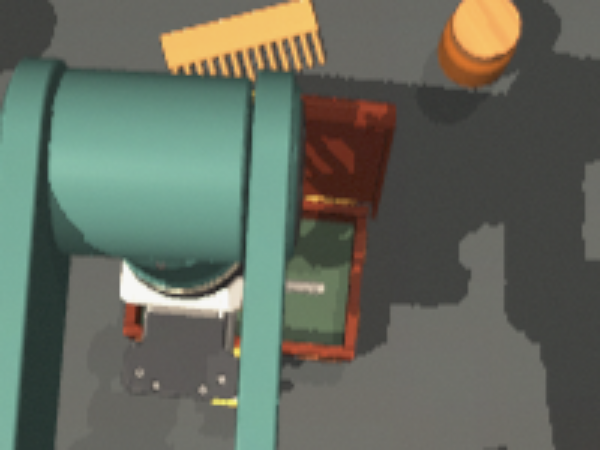

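jog_arm --pt "-0.65 0.1 0 -0.1 -0.6 0" --pt "0 0 -1 0 0 0" --pt "0 0 -1 0 0 0" --pt "0 0 -0.5 0 0 0" --pt "0 0 0 0 0 0" --pt "0 0 0 0 0 0"

```text
time: 8.6
tool_pos: [506.0, 19.3, 267.8]
tcp_rot: [0.493, 0.547, 0.446, -0.509]
ft_force: [-0.0, -0.1, -1.1]
opening: 13.4
```

```bash
python3 - <<'E'
from h import *
M=rot().as_matrix();p=ctrl.get_state()["tool_pos"];print(M.round(3),p,p+M[:,0]*199)
s=optics.camera("scene")
cv2.imwrite("pics/s3.png",cv2.resize(s["img"][100:290,180:380],None,fx=3,fy=3))
E
```

```text
[[ 0.084  0.99  -0.117]
 [-0.014 -0.116 -0.993]
 [-0.996  0.085  0.004]] [505.95316088  19.31049438 267.77086878] [522.74893526  16.49299635  69.5009425 ]
```

View pics/s3.png

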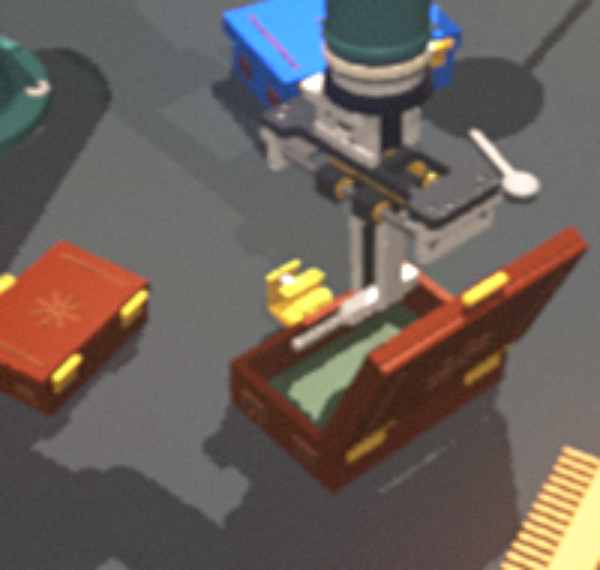

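jog_arm --pt "0 0 -0.7 0 0 0" --pt "0 0 -0.7 0 0 0" --pt "0 0 -0.6 0 0 0" --pt "0 0 0 0 0 0" --pt "0 0 0 0 0 0"

```text
time: 9.15
tool_pos: [506.3, 19.7, 218.4]
tcp_rot: [0.493, 0.547, 0.446, -0.508]
ft_force: [-0.5, -0.5, -1.3]
opening: 13.8
```

jog_arm --pt "0 0 -0.2 0 0 0" --pt "0 0 0 0 0 0"

```text
time: 9.35
tool_pos: [505.9, 19.7, 212.8]
tcp_rot: [0.493, 0.547, 0.446, -0.509]
ft_force: [-0.3, -0.7, -0.0]
opening: 13.8
```

```bash
python3 - <<'E'
from h import *
s=optics.camera("scene")
cv2.imwrite("pics/s4.png",cv2.resize(s["img"][100:290,180:380],None,fx=3,fy=3))
E
```

```text
(no output)
```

View pics/s4.png

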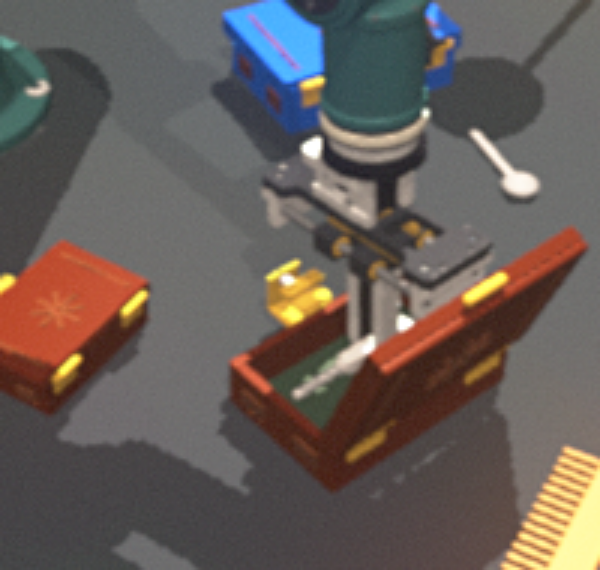

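jog_arm --pt "0 0 -0.1 0 0 0" --pt "0 0 0 0 0 0"

```text
time: 9.6
tool_pos: [505.6, 19.8, 209.6]
tcp_rot: [0.493, 0.547, 0.446, -0.509]
ft_force: [0.1, -0.1, -1.0]
opening: 13.6
```

jog_arm --pt "0 0 0 0 0 0" --pt "0 0 0 0 0 0" --pt "0 0 0 0 0 0" --pt "0 0 0 0 0 0" --grip 22

```text
time: 10.0
tool_pos: [505.8, 19.8, 209.9]
tcp_rot: [0.493, 0.547, 0.446, -0.509]
ft_force: [0.4, -0.0, 0.2]
opening: 20.8
```

jog_arm --pt "0 0 0.3 0 0 0" --pt "0 0 1 0 0 0" --pt "0 0 1 0 0 0" --pt "0 0 1 0 0 0" --pt "0 0 1 0 0 0" --pt "0 0 0 0 0 0" --pt "0 0 0 0 0 0"

```text
time: 10.7
tool_pos: [505.7, 19.8, 317.5]
tcp_rot: [0.493, 0.547, 0.446, -0.509]
ft_force: [0.3, -0.6, -0.3]
opening: 20.7
```

```bash
python3 - <<'E'
from h import *
s=optics.camera("scene");t=optics.camera("top")
a=cv2.resize(s["img"][140:290,220:380],None,fx=2.4,fy=2.4);b=cv2.resize(t["img"][140:290,190:350],None,fx=2.4,fy=2.4)
cv2.imwrite("pics/5.png",np.hstack([a,b]))
print(rot().as_matrix().round(3))
E
```

```text
[[ 0.081  0.99  -0.116]
 [-0.014 -0.116 -0.993]
 [-0.997  0.082  0.004]]
```

View pics/5.png

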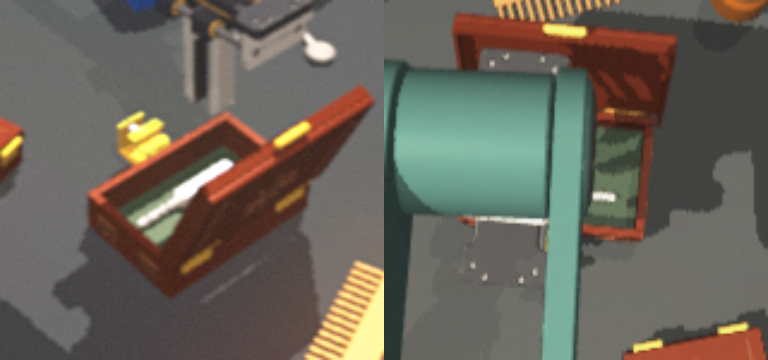

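jog_arm --pt "0 0 1 0 0 0" --pt "0 0 1 0 0 0" --pt "0.6 -0.1 1 0.1 0.6 0" --pt "0 0 0.8 0 0 0" --pt "1 -0.3 0 0 0 0" --pt "1 -0.3 0 0 0 0" --pt "1 -0.3 0 0 0 0" --pt "1 -0.3 0 0 0 0" --pt "1 -0.3 0 0 0 0" --pt "0.8 -0.2 0 0 0 0" --pt "0 0 0 0 0 0" --pt "0 0 0 0 0 0" --grip 0

```text
time: 12.0
tool_pos: [665.7, -25.3, 409.8]
tcp_rot: [-0.469, -0.527, -0.471, 0.529]
ft_force: [0.2, 0.3, -0.1]
opening: 0.3
```

```bash
python3 - <<'E'
from h import *
M=rot().as_matrix();p=ctrl.get_state()["tool_pos"];print(M[:,0].round(3),p,p+M[:,0]*199)
s=optics.camera("scene")
cv2.imwrite("pics/s6.png",cv2.resize(s["img"][60:290,180:400],None,fx=2.6,fy=2.6))
E
```

```text
[-0.004  0.001 -1.   ] [665.72880389 -25.26079503 409.80707245] [664.88194968 -25.13653541 210.80891317]
```

View pics/s6.png

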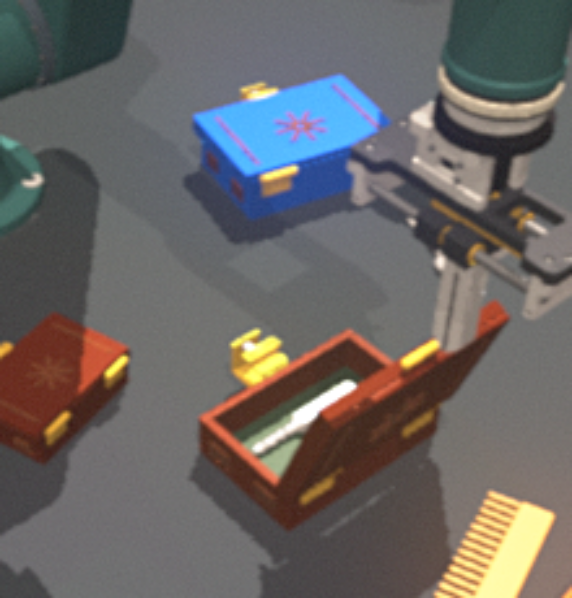

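```bash
python3 - <<'E'
from h import *
s=optics.camera("scene")
for P in ((665,-25,211),(630,-21,180),(665,-25,240)): print(((proj(s,P)-[180,60])*2.6).round())
E
```

```text
[450. 342.]
[411. 348.]
[456. 312.]
```

jog_arm --pt "0.2 0 -0.6 0 0 0" --pt "0 0 -1 0 0 0" --pt "0 0 -1 0 0 0" --pt "0 0 0 0 0 0" --pt "0 0 0 0 0 0"

```text
time: 12.6
tool_pos: [670.3, -25.0, 346.5]
tcp_rot: [-0.47, -0.528, -0.471, 0.529]
ft_force: [0.0, 0.0, 0.3]
opening: 0.6
```

jog_arm --pt "-0.3 0.04 0 0 0 0" --pt "-0.3 0.04 0 0 0 0" --pt "-0.3 0.04 0 0 0 0" --pt "-0.3 0.04 0 0 0 0" --pt "0 0 0 0 0 0"

```text
time: 13.1
tool_pos: [639.6, -21.0, 348.1]
tcp_rot: [0.47, 0.528, 0.47, -0.528]
ft_force: [0.5, 0.2, 0.3]
opening: 0.3
```

jog_arm --pt "-0.2 0.02 0 0 0 0" --pt "-0.2 0.02 0 0 0 0" --pt "-0.2 0.02 0 0 0 0" --pt "-0.2 0.02 0 0 0 0"

```text
time: 13.5
tool_pos: [620.3, -19.2, 347.0]
tcp_rot: [-0.47, -0.528, -0.47, 0.528]
ft_force: [0.8, 0.4, 0.4]
opening: 0.6
```

jog_arm --pt "-0.3 0.04 0 0 0 0" --pt "-0.3 0.04 0 0 0 0" --pt "-0.3 0.04 0 0 0 0" --pt "-0.3 0.04 0 0 0 0"

```text
time: 13.9
tool_pos: [589.9, -15.1, 347.0]
tcp_rot: [-0.47, -0.528, -0.47, 0.528]
ft_force: [0.3, -0.1, 1.0]
opening: 0.7
```

```bash
python3 - <<'E'
from h import *
s=optics.camera("scene")
cv2.imwrite("pics/s7.png",cv2.resize(s["img"][60:290,180:400],None,fx=2.6,fy=2.6))
E
```

```text
(no output)
```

View pics/s7.png

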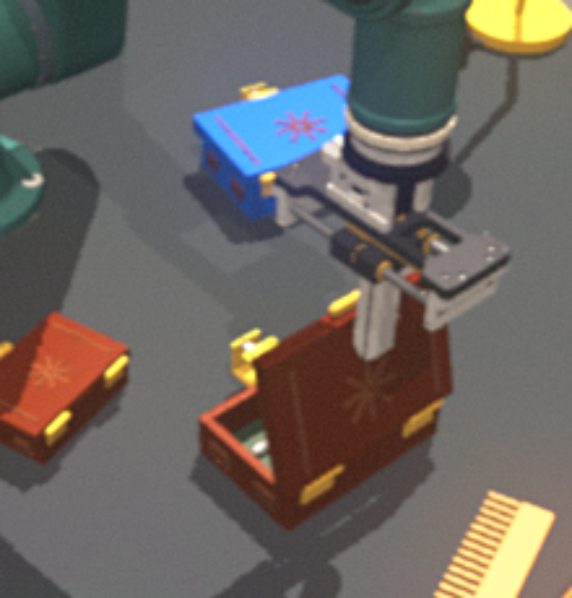

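jog_arm --pt "-0.4 0.05 0 0 0 0" --pt "-0.4 0.05 0 0 0 0" --pt "-0.4 0.05 0 0 0 0" --pt "-0.4 0.05 0 0 0 0" --pt "-0.4 0.05 0 0 0 0" --pt "-0.4 0.05 0 0 0 0" --pt "-0.4 0.05 0 0 0 0"

```text
time: 14.65
tool_pos: [519.7, -6.4, 347.3]
tcp_rot: [-0.47, -0.528, -0.47, 0.528]
ft_force: [-0.9, -0.1, -0.3]
opening: 0.4
```

jog_arm --pt "0 0 0 0 0 0" --pt "0 0 0 0 0 0" --pt "0 0 0 0 0 0" --pt "0 0 0 0 0 0" --pt "0 0 0 0 0 0" --pt "0 0 0 0 0 0" --pt "0 0 0 0 0 0" --pt "0 0 0 0 0 0"

```text
time: 15.45
tool_pos: [520.7, -6.5, 347.2]
tcp_rot: [0.47, 0.528, 0.47, -0.528]
ft_force: [0.3, -0.5, 0.0]
opening: 0.6
```

```bash
python3 - <<'E'
from h import *
s=optics.camera("scene")
cv2.imwrite("pics/s8.png",cv2.resize(s["img"][60:290,180:400],None,fx=2.6,fy=2.6))
E
```

```text
(no output)
```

View pics/s8.png

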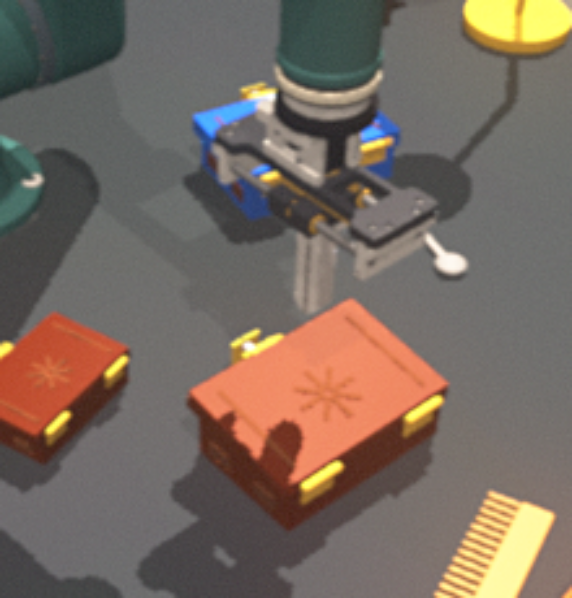

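jog_arm --pt "-0.5 0 0 0 0 0" --pt "-0.5 0 0 0 0 0" --pt "0 0 -0.8 0 0 0" --pt "0 0 -0.8 0 0 0" --pt "0 0 -0.8 0 0 0" --pt "0 0 0 0 0 0" --pt "0 0 0 0 0 0"

```text
time: 16.2
tool_pos: [495.1, -6.5, 287.5]
tcp_rot: [-0.47, -0.528, -0.47, 0.528]
ft_force: [0.3, -0.1, -0.3]
opening: 0.3
```

```bash
python3 - <<'E'
from h import *
s=optics.camera("scene");t=optics.camera("top")
a=cv2.resize(s["img"][150:270,230:370],None,fx=5,fy=5,interpolation=cv2.INTER_CUBIC)
cv2.imwrite("pics/9.png",a)
p=ctrl.get_state();print(p["tool_pos"],p["ft_force"])
E
```

```text
[495.77649454  -6.50793574 288.73866749] [-0.7960511  -0.32857171  0.24759946]
```

View pics/9.png

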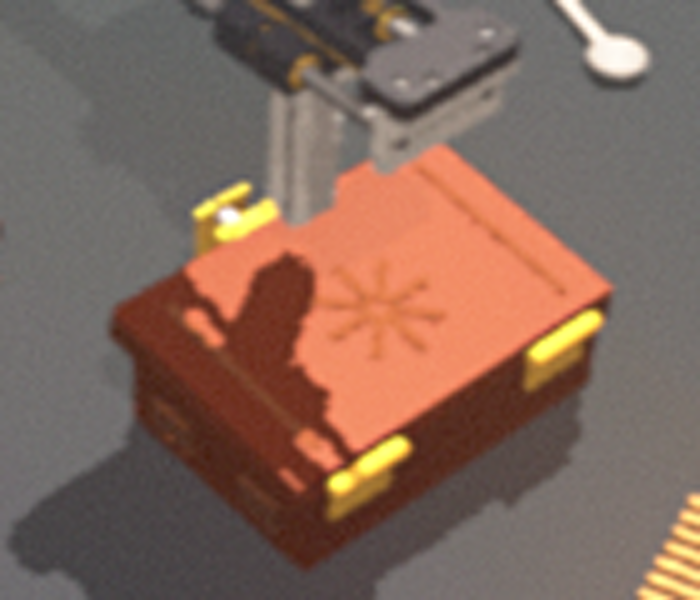

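jog_arm --pt "0 0 -0.2 0 0 0" --pt "0 0 -0.2 0 0 0" --pt "0 0 0 0 0 0"

```text
time: 16.6
tool_pos: [495.5, -6.5, 276.5]
tcp_rot: [-0.47, -0.528, -0.47, 0.529]
ft_force: [0.3, -0.3, -0.3]
opening: 0.6
```

jog_arm --pt "0 0 -0.06 0 0 0" --pt "0 0 -0.06 0 0 0" --pt "0 0 0 0 0 0"

```text
time: 16.9
tool_pos: [495.7, -6.5, 274.0]
tcp_rot: [-0.47, -0.528, -0.47, 0.528]
ft_force: [-0.5, 0.1, -0.0]
opening: 0.6
```

jog_arm --pt "0 0 -0.06 0 0 0" --pt "0 0 -0.06 0 0 0" --pt "0 0 0 0 0 0"

```text
time: 17.2
tool_pos: [495.6, -6.5, 270.9]
tcp_rot: [-0.47, -0.528, -0.47, 0.528]
ft_force: [0.4, -0.3, 0.4]
opening: 0.2
```

jog_arm --pt "0 0 -0.06 0 0 0" --pt "0 0 0 0 0 0"

```text
time: 17.4
tool_pos: [495.6, -6.5, 269.5]
tcp_rot: [-0.47, -0.528, -0.47, 0.528]
ft_force: [-0.7, -0.0, 0.8]
opening: 0.4
```

jog_arm --pt "0 0 -0.06 0 0 0" --pt "0 0 0 0 0 0"

```text
time: 17.6
tool_pos: [495.7, -6.5, 268.8]
tcp_rot: [0.47, 0.528, 0.47, -0.528]
ft_force: [-0.7, -0.5, 3.3]
opening: 0.3
```

jog_arm --pt "0 0 -0.04 0 0 0" --pt "0 0 0 0 0 0"

```text
time: 17.8
tool_pos: [495.7, -6.5, 268.3]
tcp_rot: [0.47, 0.528, 0.47, -0.528]
ft_force: [-3.3, 0.5, 6.0]
opening: 0.5
```

jog_arm --pt "0 0 -0.04 0 0 0" --pt "0 0 0 0 0 0"

```text
time: 18.0
tool_pos: [495.6, -6.5, 267.8]
tcp_rot: [0.47, 0.528, 0.47, -0.528]
ft_force: [-3.9, 0.3, 7.6]
opening: 0.4
```

jog_arm --pt "0 0 -0.04 0 0 0" --pt "0 0 0 0 0 0"

```text
time: 18.2
tool_pos: [495.6, -6.4, 267.0]
tcp_rot: [0.47, 0.528, 0.47, -0.528]
ft_force: [-4.7, 1.2, 9.0]
opening: 0.9
```

jog_arm --pt "0 0 -0.04 0 0 0" --pt "0 0 0 0 0 0"

```text
time: 18.4
tool_pos: [495.5, -6.5, 265.8]
tcp_rot: [-0.47, -0.528, -0.47, 0.528]
ft_force: [-3.9, 0.8, 8.2]
opening: 0.4
```

jog_arm --pt "0 0 -0.04 0 0 0" --pt "0 0 0 0 0 0"

```text
time: 18.6
tool_pos: [495.4, -6.5, 263.6]
tcp_rot: [-0.47, -0.528, -0.47, 0.528]
ft_force: [-1.5, 0.2, 2.4]
opening: 0.3
```

jog_arm --pt "0 0 -0.04 0 0 0" --pt "0 0 0 0 0 0"

```text
time: 18.8
tool_pos: [495.8, -6.5, 262.1]
tcp_rot: [0.47, 0.528, 0.47, -0.528]
ft_force: [0.8, -0.1, 0.7]
opening: 0.1
```

jog_arm --pt "0 0 -0.02 0 0 0" --pt "0 0 0 0 0 0"

```text
time: 19.0
tool_pos: [495.9, -6.5, 262.0]
tcp_rot: [0.47, 0.528, 0.47, -0.528]
ft_force: [-0.8, 0.4, 3.8]
opening: 0.3
```

jog_arm --pt "0 0 -0.02 0 0 0" --pt "0 0 0 0 0 0"

```text
time: 19.2
tool_pos: [495.8, -6.5, 261.9]
tcp_rot: [0.47, 0.528, 0.47, -0.528]
ft_force: [-1.3, 0.9, 5.6]
opening: 0.6
```

jog_arm --pt "0 0 0.1 0 0 0" --pt "0 0 0.3 0 0 0" --pt "0 0 0.4 0 0 0" --pt "0 0 0 0 0 0" --pt "0 0 0 0 0 0" --pt "0 0 0 0 0 0"

```text
time: 19.8
tool_pos: [495.6, -6.5, 281.0]
tcp_rot: [-0.47, -0.528, -0.47, 0.528]
ft_force: [0.4, 0.8, 0.2]
opening: 0.5
```

jog_arm --pt "0 0 -0.3 0 0 0" --pt "0 0 -0.2 0 0 0" --pt "0 0 -0.1 0 0 0" --pt "0 0 0 0 0 0"

```text
time: 20.2
tool_pos: [495.4, -6.5, 265.1]
tcp_rot: [-0.47, -0.528, -0.471, 0.529]
ft_force: [-1.0, -0.0, 0.6]
opening: 0.6
```

jog_arm --pt "0 0 -0.04 0 0 0" --pt "0 0 0 0 0 0"

```text
time: 20.4
tool_pos: [495.7, -6.5, 265.2]
tcp_rot: [0.47, 0.528, 0.47, -0.528]
ft_force: [0.0, 0.9, -0.5]
opening: 0.5
```

jog_arm --pt "0 0 -0.04 0 0 0" --pt "0 0 0 0 0 0"

```text
time: 20.6
tool_pos: [495.7, -6.5, 264.2]
tcp_rot: [0.47, 0.528, 0.47, -0.528]
ft_force: [-0.1, -0.2, -0.5]
opening: 0.5
```

No contact at 264, where the unlatched lid was touched at 269, so the lid is staying down. I'll retreat and take a last look.

jog_arm --pt "0 0 0.5 0 0 0" --pt "0 0 1 0 0 0" --pt "0 0 1 0 0 0" --pt "0 0 1 0 0 0" --pt "0 0 1 0 0 0" --pt "0 0 1 0 0 0" --pt "-0.8 0.5 1 0 0 0" --pt "-1 0.8 0 0 0 0" --pt "-1 0.8 0 0 0 0" --pt "-1 0.8 0 0 0 0" --pt "-0.5 0.5 0 0 0 0" --pt "0 0 0 0 0 0"

```text
time: 21.8
tool_pos: [386.7, 79.5, 428.4]
tcp_rot: [0.471, 0.529, 0.47, -0.527]
ft_force: [0.9, -0.2, 0.1]
opening: 0.9
```

```bash
python3 - <<'E'
from h import *
s=optics.camera("scene");t=optics.camera("top")
cv2.imwrite("pics/10.png",cv2.resize(s["img"][130:330,180:400],None,fx=3,fy=3))
cv2.imwrite("pics/11.png",t["img"])
E
```

```text
(no output)
```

View pics/10.png

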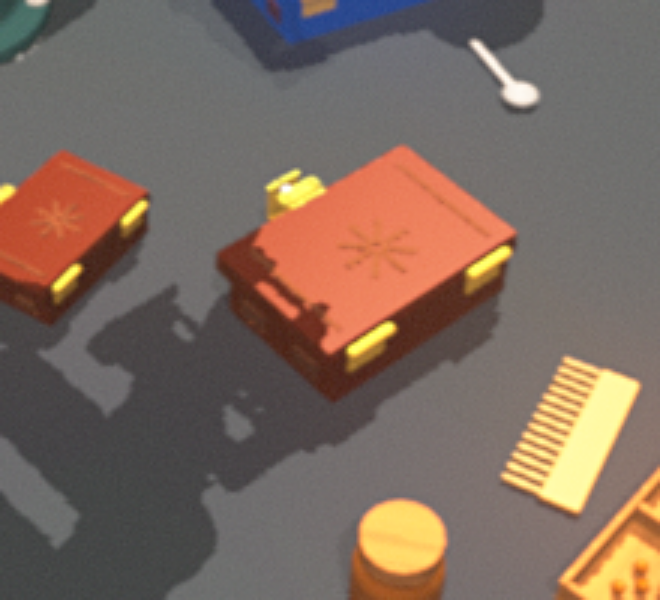

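View pics/11.png

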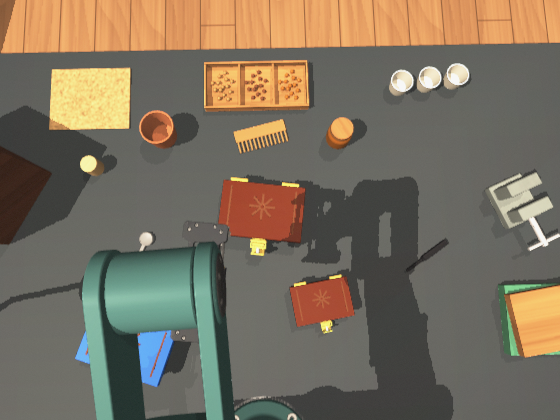

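The lid is shut at top px (262,210), with the strike bar under the catch at (258,246). The pot, comb, jar and spoon are where they were, and the arm is clear.

```bash
python3 -c "
from station import ctrl
print(ctrl.hand_in())"
```

```text
the job is handed in; nothing more can be done
None
```

I laid the silver reamer flat in the mahogany case, swung the lid over from behind, and pressed it past the catch. The job is handed in at about 22 s of the 70 s allowed.

- **Press force:** it peaked at about 9 N vertical (about 10 N in all) at the catch and dropped to under 1 N. It rose again to about 6 N against the ledge, where I stopped. I read the force only at the end of each step, so a brief peak in between would not show.
- **Lid shut:** probing again, the finger met nothing about 5 mm below where it first touched the unlatched lid. So the lid is staying down on its own, though I had no direct reading of the catch or the lid angle.
- **Reamer:** a picture taken before closing showed it flat inside the case.
- **Bystanders:** in the last pictures the spoon, pot, comb and jar look unmoved. I judged this by eye and did not measure it.
- **Disagreement:** the two cameras put the case's centre about 7 mm apart in x. I used a value in between and left enough clearance to cover it.

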